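# Complete the instrument tray and switch on the bench lamp

### The arm

A 6-joint arm with a two-finger parallel gripper is mounted at the origin on a cart in front of the work surface, level with it; the furniture and walls round the work are solid. World frame = base frame: x ahead of the robot, y to its left, z up, the work surface at z = 0. Lengths are in m, angles in rad, forces in N, time in s.
With the tool pointing down it reaches from about 0.375 to 0.9 m from the base axis. Payload 3.1 kg.
Tool frame: the origin (TCP) lies at the very end of the fingers, on their centre line; the grasp point (between the pads) lies 19 mm behind it; z points along the fingers, y is the direction in which the jaws open and shut (so a half turn about z gives the same grasp; the last joint's range is limited). The gripper opens to 85 mm and grips with 20 to 120 N. Pads are 22 mm wide; open, the fingers measure 114 mm over their backs; the gripper's body (76 mm by 85 mm) begins 54 mm behind the grasp point. The pads swing forward as they close: fully open they stand 13 mm farther back than shut.
Start: joints at [1.042, 0.527, 1.433, -0, 1.181, -0.178], TCP at [0.215, 0.587, 0.191] pointing down, gripper open.
Joint ranges: [-3.08, 3.08], [-0.75, 2.2], [0.22, 2.44], [-1.43, 4.57], [0, 2.65], [-2.85, 2.85]. Speed limits (rad/s): [2.79, 2.79, 3.14, 3.14, 3.14, 3.14].

### API

Orientations are given as a unit quaternion [x, y, z, w].
In Python, from workcell import bot gives the robot as it stands.
- The arm moves only by the shell command python3 -m inch 'ROWS' [FORCE]. ROWS is JSON, a list of rows, each an object of numbers: "tx", "ty", "tz": the shift along the tool's x, y, z in m; "ax", "ay", "az": the turn, a rotation vector about the tool's x, y, z in rad; "grip": the closure, from 0 (fully open) to 1 (shut). In form: [{"tx": .., "ty": .., "tz": .., "ax": .., "ay": .., "az": .., "grip": ..}, ...]. A call has 1 to 10 rows; each row is the pose to reach, as a shift and turn from the pose commanded when the call began, along the tool's axes at that moment; what a row does not reach only later rows make up. A row lasts 1/10 s, in which the tool goes at most 50 mm and 8.59 degrees, less where a joint would pass 70% of its speed; a pose out of reach is approached as far as the arm can. A call with a gripper value outside its range is refused whole. The fingers move at their own pace and stop on an object; FORCE is the grip in N (left out, the last holds). Time passes only in rows, so rows that repeat a pose let the fingers close. It gives the time, the measured TCP pose, the force and the opening at its end, in the units of the state.
- bot.get_obs(): the state, without advancing time (a new reading comes with each control period).
- bot.get_image(name): name is "side" or "top" or "wrist"; returns a dict with "img" (420x560x3 uint8, blue, green, red), "depth" (420x560 float32, m along the optical axis (not along the pixel's ray), 0 where there is no reading), "K" (3x3 intrinsics, pixels), "D" ([k1, k2, p1, p2, k3] as OpenCV has them; the pictures are not rectified), "R" (3x3) and "t" (3): a world point X has camera coordinates R X + t; the wrist camera has in their place "mount" (4x4, takes a point from camera to tool coordinates, whose origin is the TCP and whose axes are the flange's). Camera axes: x right, y down, z forward; pixel columns grow to the right and rows downward; lengths in m; the calibration is good to about 2 mm. A picture is of the moment at which its call begins: read the wrist's pose just before it.
- bot.close_job(): hands the job in, once; it reports no verdict.
The state is a dict: "t": time; "joint_positions": joint angles; "qd": joint speeds; "effort": joint torques, N m; "position": TCP position; "orientation": TCP orientation; "wrist_force": force on the tool from outside, world axes, zero at the start; "ft_torque": the same for the moment, N m; "grip_width": opening from 0.0 (shut) to 1.0 (fully open).
Only numpy, scipy, OpenCV 4.12 (cv2) and the standard library are available. Lean on these libraries where they do the work, as an engineer would, in place of code of your own. Each camera call takes 0.05 s, during which the arm holds its last target. There are 200 camera calls.

### The job

Lay the loose tweezers in the empty middle lane of the instrument tray, lengthwise between the marker pen and the black case, so that the kit lies in its order of use. Then switch on the bench lamp: reach in under its overhanging front lip and push the hidden switch paddle fully up. Leave the marker, the case, the beaker and the petri dish where they are.

Things in the scene. Friction and masses are not known exactly. Their poses are not given: they have to be found in the camera images.
- lamp: Fixed white bench lamp, 190 mm high, 180 wide (y). Origin: on the worktop below its middle; its front looks along -x, z up. Foot plate x -72..24 mm, 12 thick; upright back panel x 0..22 mm, full width; flat hood on top, x -70..24, z 175..189 mm, whose front edge (x -70) is the overhanging lip. Below the lip only the switch at mid-width and its hinge cheeks (x -15..0, y +-41, z over 140).
- switch (a joint): Grey paddle under the lip, 70 mm wide (y), 6 thick, hinged along its back edge (lamp x -12, z 142 mm, axis y); front end a round bar 8 mm thick. 0 = off: slopes down to the front by 0.35 rad. 0.35 = fully up (level) at its stop; on from 0.22. No spring: takes about 2 N at the front edge, stays where left. Out of an upright finger's reach; one leaning 30 to 45 deg, tip forward and down, can lift it.
- paddle_edge (a point): Middle of the paddle's front edge, on the axis of its 8 mm bar (70 mm wide along lamp y). Off: lamp x -51, z 128 mm; fully up: lamp x -54, z 142 mm, which is 16 mm behind the lip's front edge and 33 mm below its underside. Lift it from below and back away towards the front: a finger drawn straight down along it can rub it down again.
- tray: Fixed shallow aluminium tray, 158 (x) by 154 mm (y). Origin: underside centre. Floor top at z 3 mm, outer rim 12 mm high. Two ribs 4 mm wide, tops at z 8 mm, at y +-25 mm make three lanes along x, 150 mm long, 46 to 48 wide, centred at y +50, 0, -50 mm. The marker lies in the +y lane, the case in the -y lane; the middle lane is empty.
- tweezers: Loose steel tweezers lying on the worktop, 109 mm long (their y), 11 mm wide (x), 9 mm high (z), 20 g. Origin: underside centre. Collides as a plain bar of that size; can be gripped across the 11 mm width at the middle.
- marker: Marker pen, 130 mm long (its y), 13 mm thick, lying lengthwise in the tray's +y lane. Origin: underside centre. Leave it.
- case: Flat black case, 85 mm long (its y), 34 mm wide, 14 mm high, lying lengthwise in the tray's -y lane. Origin: underside centre. Leave it.
- beaker: Empty clear beaker, 57 mm across, 74 mm high, standing to the right of the lamp. Origin: underside centre. Leave it.
- petri: Petri dish, 60 mm across, 15 mm high, lying to the left of the lamp. Origin: underside centre. Leave it.
Not all that is in view belongs to the job. There is more than one size of the tray; the one meant has the size given above.

How it is judged:
By the outcome, as a careful person would: the job done as asked, in the order asked, and still so for the second after the job is handed in, with the robot touching nothing.
It also fails if it takes over 54 s, if anything falls off the work surface, if the arm or the gripper's body presses on something with over 40 N, if the wrist force passes 120 N, or if a joint passes its speed limit or range.

## Working session

There is one attempt and no reset: what is moved stays moved. The work goes in short steps, Python scripts to look and compute and a shell command to move; the robot and the scene stay as the last step left them, time stands still between calls to the robot, and variables do not carry over. Pictures are saved under pics/ and viewed, about 8 in all and at most 12, crops included, and the job is handed in when it is done.

```bash
mkdir -p pics; cat > h.py <<'E'
import numpy as np,cv2
from scipy.spatial.transform import Rotation as Ro
from workcell import bot
def cam(n):
    o=bot.get_obs(); d=bot.get_image(n)
    if n=="wrist":
        M=np.eye(4);M[:3,:3]=Ro.from_quat(o["orientation"]).as_matrix();M[:3,3]=o["position"]
        T=np.linalg.inv(M@np.array(d["mount"])); d["R"]=T[:3,:3];d["t"]=T[:3,3]
    np.savez(f"{n}.npz",**{k:np.array(v) for k,v in d.items()})
    return d
def load(n): return dict(np.load(f"{n}.npz"))
def ray(d,u,v):
    p=cv2.undistortPoints(np.array([[[u,v]]],float),d["K"].astype(float),d["D"].astype(float))[0,0]
    R=np.array(d["R"]);c=-R.T@np.array(d["t"]);return c,R.T@np.array([p[0],p[1],1])
def atz(d,u,v,z):
    c,r=ray(d,u,v);return c+r*(z-c[2])/r[2]
def dep(d,u,v):
    z=np.median(d["depth"][v-1:v+2,u-1:u+2]);c,r=ray(d,u,v);return c+r*z
def proj(d,X):
    return cv2.projectPoints(np.array(X,float).reshape(-1,3),cv2.Rodrigues(np.array(d["R"]))[0],np.array(d["t"]),np.array(d["K"]),np.array(d["D"]))[0][:,0]
def save(img,n,box=None,s=1):
    if box: img=img[box[1]:box[3],box[0]:box[2]]
    cv2.imwrite(f"pics/{n}.png",cv2.resize(img,None,fx=s,fy=s,interpolation=cv2.INTER_CUBIC))
E
python3 - <<'E'
from h import *
a=cam("top");b=cam("side");save(a["img"],"top0",s=1.42);save(b["img"],"side0",s=1.42)
for d in(a,b):print(-np.array(d["R"]).T@d["t"])
print(bot.get_obs())
E
```

```text
[ 0.49375079 -0.17751209  1.02337179]
[0.29881315 0.35944697 0.85168567]
{'t': 0.1, 'joint_positions': array([ 1.04149254e+00,  5.28401595e-01,  1.43377261e+00, -4.93850130e-06,
        1.18139524e+00, -1.78490381e-01]), 'qd': array([ 0.00136748, -0.00230182, -0.00389229,  0.00122685, -0.00158627,
        0.00125098]), 'effort': array([-2.39861884e-04, -4.43303525e+01, -1.78586447e+01, -2.55077302e-04,
        3.86706655e-03,  2.42289627e-05]), 'position': array([0.21438751, 0.58631385, 0.1904146 ]), 'orientation': array([ 1.74507605e-01,  9.84655330e-01, -9.27937278e-04, -3.40393185e-04]), 'wrist_force': array([-0.25465239,  0.89739313, -0.38936629]), 'ft_torque': array([ 0.00278272, -0.01533303,  0.00734177]), 'grip_width': 0.9976792346809753}
```

View pics/top0.png

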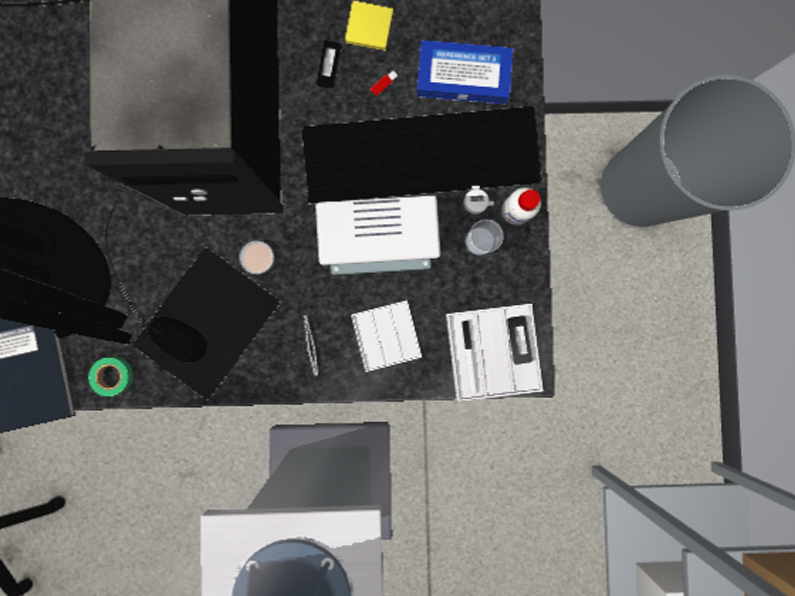

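View pics/side0.png

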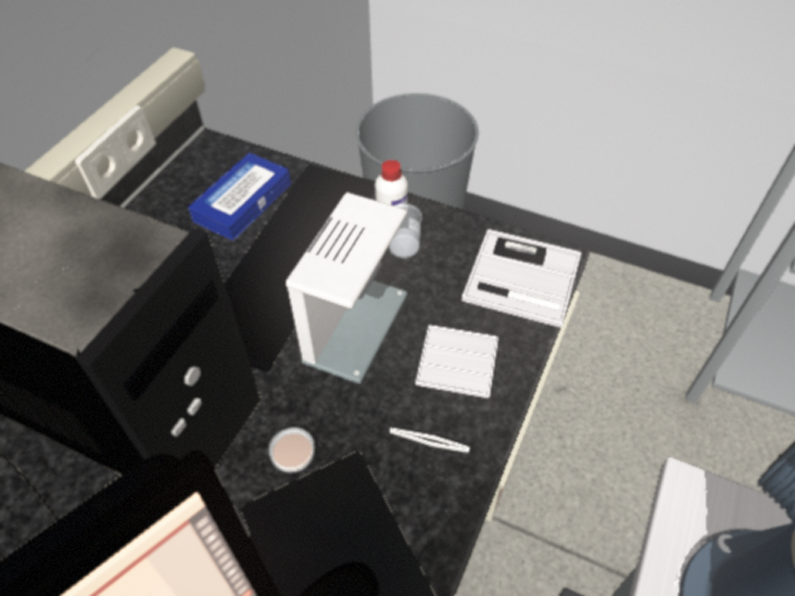

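Side view (795 px wide): the tweezers are at (430,440), lamp at (345,270), small tray at (457,360) and large tray at (522,278).
Tray candidates in the top view: small empty tray (386,336) and large tray with marker and case (495,350). The large one matches the description. The only tweezers-like item is at (311,345). Next is one close crop.

```bash
python3 - <<'E'
from h import *
a=load("top");save(a["img"],"crop1",(200,130,395,285),4)
E
```

```text
(no output)
```

View pics/crop1.png

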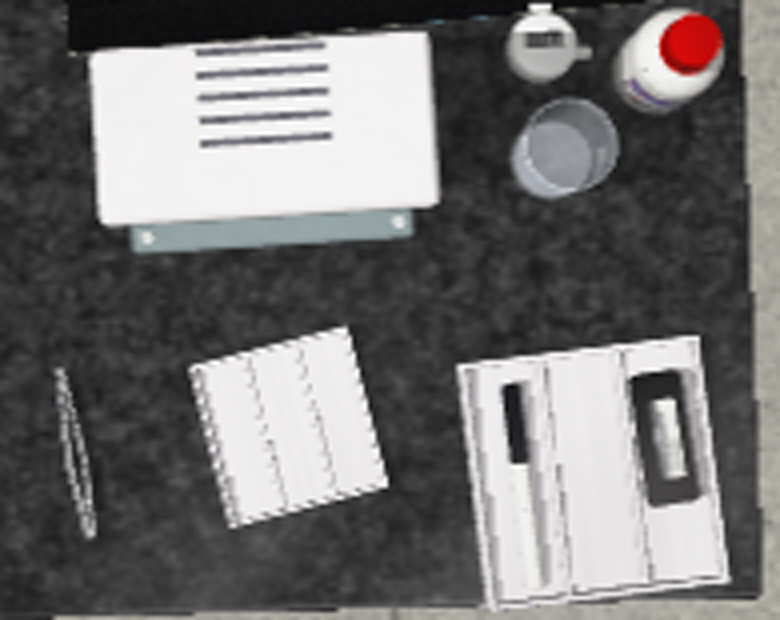

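Crop (4x, offset 200,130): the big tray's corners are (457,366), (698,337), (729,580) and (488,608), with the marker left and case right and the middle lane empty. The hood corners are (90,53), (430,32), (440,203) and (100,224). The tweezers run (59,368) to (91,538).

```bash
python3 - <<'E'
from h import *
a=load("top")
f=lambda p,z:atz(a,200+p[0]/4,130+p[1]/4,z)
P=[f(p,.012) for p in[(457,366),(698,337),(729,580),(488,608)]]
H=[f(p,.189) for p in[(90,53),(430,32),(440,203),(100,224)]]
T=[f(p,.007) for p in[(59,368),(91,538)]]
for n,Q in(("tray",P),("hood",H),("tw",T)):
  Q=np.array(Q);print(n,Q.round(4).tolist(),"mean",Q.mean(0).round(4))
  print([np.linalg.norm(Q[i]-Q[i-1]).round(4) for i in range(len(Q))])
def yaw(v):return np.arctan2(v[1],v[0])
print("tray yaw",yaw(P[0]-P[3]),yaw(P[1]-P[2]),"lane",yaw(P[0]-P[1])-np.pi/2)
print("lamp yaw",yaw(H[0]-H[3]),yaw(H[1]-H[2]),yaw(H[0]-H[1])-np.pi/2,"lip mid",(H[2]+H[3])/2)
print("tw dir",yaw(T[0]-T[1]))
o=bot.get_obs();print(Ro.from_quat(o["orientation"]).as_matrix().round(4))
E
```

```text
tray [[0.4933, -0.2858, 0.012], [0.5076, -0.4398, 0.012], [0.3536, -0.4537, 0.012], [0.3405, -0.3006, 0.012]] mean [ 0.4238 -0.37    0.012 ]
[np.float64(0.1535), np.float64(0.1547), np.float64(0.1546), np.float64(0.1537)]
hood [[0.6629, -0.0788, 0.189], [0.6698, -0.258, 0.189], [0.5792, -0.2605, 0.189], [0.5726, -0.0821, 0.189]] mean [ 0.6211 -0.1698  0.189 ]
[np.float64(0.0903), np.float64(0.1793), np.float64(0.0907), np.float64(0.1785)]
tw [[0.4989, -0.0334, 0.007], [0.391, -0.0514, 0.007]] mean [ 0.4449 -0.0424  0.007 ]
[np.float64(0.1093), np.float64(0.1093)]
tray yaw 0.09695182429775016 0.09016815610915074 lane 0.09260010388901896
lamp yaw 0.03677107052957374 0.028062057135462896 0.03871547050370694 lip mid [ 0.57589118 -0.17129541  0.189     ]
tw dir 0.16543084459720586
[[-9.391e-01  3.437e-01 -1.000e-03]
 [ 3.437e-01  9.391e-01 -1.700e-03]
 [ 3.000e-04 -1.900e-03 -1.000e+00]]
```

```bash
python3 - <<'E'
from h import *
A=np.array([.2144,.5863]);B=np.array([.445,-.0424])
for n in("top","side"):
  d=load(n);v,u=np.mgrid[0:420:2,0:560:2];u=u.ravel();v=v.ravel();z=d["depth"][v,u].astype(float)
  p=cv2.undistortPoints(np.c_[u,v].astype(float)[:,None],d["K"],d["D"])[:,0]
  X=(np.c_[p,np.ones(len(p))]*z[:,None]-d["t"])@d["R"];X=X[z>0]
  s=((X[:,:2]-A)@(B-A))/((B-A)@(B-A));dist=np.cross(B-A,X[:,:2]-A)/np.linalg.norm(B-A)
  print(n,"side + = beyond")
  for i in range(0,12):
    m=(s>i/10-.1)&(s<=i/10)
    print(i/10,[ (round(X[m&(dist>lo)&(dist<lo+.05)][:,2].max(),3) if (m&(dist>lo)&(dist<lo+.05)).any() else None) for lo in(-.15,-.1,-.05,0,.05,.1,.15,.2)])
E
```

```text
top side + = beyond
0.0 [np.float64(-0.771), np.float64(-0.765), np.float64(-0.773), np.float64(-0.77), None, None, None, None]
0.1 [np.float64(-0.771), np.float64(-0.772), np.float64(-0.77), np.float64(-0.775), None, None, None, None]
0.2 [np.float64(-0.769), np.float64(-0.772), np.float64(-0.772), None, np.float64(0.017), np.float64(0.013), None, None]
0.3 [np.float64(-0.771), np.float64(-0.772), np.float64(-0.777), np.float64(0.015), np.float64(0.018), np.float64(0.019), np.float64(0.019), np.float64(0.02)]
0.4 [np.float64(-0.772), np.float64(-0.772), None, np.float64(0.016), np.float64(0.019), np.float64(0.02), np.float64(0.019), np.float64(0.018)]
0.5 [np.float64(-0.77), np.float64(-0.773), None, np.float64(0.021), np.float64(0.024), np.float64(0.024), np.float64(0.008), np.float64(0.015)]
0.6 [np.float64(-0.773), None, np.float64(0.004), np.float64(0.007), np.float64(0.022), np.float64(0.237), np.float64(0.239), np.float64(0.275)]
0.7 [np.float64(-0.776), None, np.float64(0.006), np.float64(0.007), np.float64(0.043), np.float64(0.401), np.float64(0.415), np.float64(0.397)]
0.8 
[... 1192 characters left out ...]
, np.float64(0.016), np.float64(0.042), np.float64(0.039), np.float64(0.009), np.float64(0.007)]
0.9 [None, np.float64(0.004), np.float64(0.005), np.float64(0.007), np.float64(0.008), np.float64(0.008), np.float64(0.007), np.float64(0.007)]
1.0 [np.float64(0.002), np.float64(0.01), np.float64(0.011), np.float64(0.01), np.float64(0.007), np.float64(0.008), np.float64(0.02), np.float64(0.289)]
1.1 [np.float64(0.005), np.float64(0.005), np.float64(0.013), np.float64(0.011), np.float64(0.005), np.float64(0.004), np.float64(0.005), np.float64(0.348)]<stdin>:7: DeprecationWarning: Arrays of 2-dimensional vectors are deprecated. Use arrays of 3-dimensional vectors instead. (deprecated in NumPy 2.0)
```

```bash
python3 -m inch '[{"tx":-0.28,"ty":-0.361,"az":-0.516,"grip":0},{"tx":-0.28,"ty":-0.361,"az":-0.516,"grip":0},{"tx":-0.28,"ty":-0.361,"az":-0.516,"grip":0},{"tx":-0.28,"ty":-0.361,"az":-0.516,"grip":0},{"tx":-0.28,"ty":-0.361,"az":-0.516,"grip":0},{"tx":-0.28,"ty":-0.361,"az":-0.516,"grip":0},{"tx":-0.28,"ty":-0.361,"az":-0.516,"grip":0},{"tx":-0.28,"ty":-0.361,"az":-0.516,"grip":0},{"tx":-0.28,"ty":-0.361,"az":-0.516,"grip":0},{"tx":-0.28,"ty":-0.361,"az":-0.516,"grip":0}]'
cat > to.py <<'E'
# print tool-frame shift/turn from measured pose to world goal: x y z jawyaw [lean heading]
import sys;from h import *
x,y,z,yaw,*r=map(float,sys.argv[1:]);lean,hd=(r+[0,0])[:2]
yv=np.array([np.cos(yaw),np.sin(yaw),0]);zv=np.array([np.sin(lean)*np.cos(hd),np.sin(lean)*np.sin(hd),-np.cos(lean)])
yv-=zv*(yv@zv);yv/=np.linalg.norm(yv);G=np.c_[np.cross(yv,zv),yv,zv]
o=bot.get_obs();R=Ro.from_quat(o["orientation"]).as_matrix()
print("t",(R.T@(np.array([x,y,z])-o["position"])).round(4),"a",Ro.from_matrix(R.T@G).as_rotvec().round(3),"q",o["joint_positions"].round(2),"p",o["position"].round(4))
E
python3 to.py .445 -.0424 .12 1.736
```

```text
t [-0.4327 -0.511   0.0713] a [-0.002 -0.001 -0.516] q [ 1.04  0.53  1.43 -0.    1.18 -0.18] p [0.2144 0.5863 0.1904]invalid input at $[0]: expected keys tx, ty, tz, ax, ay, az, grip
```

```bash
python3 -m inch '[{"tx":-0.28,"ty":-0.361,"tz":0,"ax":0,"ay":0,"az":-0.516,"grip":0},{"tx":-0.28,"ty":-0.361,"tz":0,"ax":0,"ay":0,"az":-0.516,"grip":0},{"tx":-0.28,"ty":-0.361,"tz":0,"ax":0,"ay":0,"az":-0.516,"grip":0},{"tx":-0.28,"ty":-0.361,"tz":0,"ax":0,"ay":0,"az":-0.516,"grip":0},{"tx":-0.28,"ty":-0.361,"tz":0,"ax":0,"ay":0,"az":-0.516,"grip":0},{"tx":-0.28,"ty":-0.361,"tz":0,"ax":0,"ay":0,"az":-0.516,"grip":0},{"tx":-0.28,"ty":-0.361,"tz":0,"ax":0,"ay":0,"az":-0.516,"grip":0},{"tx":-0.28,"ty":-0.361,"tz":0,"ax":0,"ay":0,"az":-0.516,"grip":0},{"tx":-0.28,"ty":-0.361,"tz":0,"ax":0,"ay":0,"az":-0.516,"grip":0},{"tx":-0.28,"ty":-0.361,"tz":0,"ax":0,"ay":0,"az":-0.516,"grip":0}]'
python3 to.py .445 -.0424 .12 1.736
```

```text
t: 1.1
position: [0.3552, 0.1478, 0.1914]
orientation: [-0.079, 0.997, -0.001, 0.0]
wrist_force: [0.2, 0.8, 1.0]
grip_width: 0.999
t [-0.0586 -0.2019  0.0717] a [-0.001  0.001 -0.007] q [ 0.1   0.2   2.   -0.    0.94 -1.63] p [0.3552 0.1478 0.1914]
```

```bash
python3 -m inch '[{"tx":-0.059,"ty":-0.202,"tz":0.07,"ax":0,"ay":0,"az":-0.007,"grip":0},{"tx":-0.059,"ty":-0.202,"tz":0.07,"ax":0,"ay":0,"az":-0.007,"grip":0},{"tx":-0.059,"ty":-0.202,"tz":0.07,"ax":0,"ay":0,"az":-0.007,"grip":0},{"tx":-0.059,"ty":-0.202,"tz":0.07,"ax":0,"ay":0,"az":-0.007,"grip":0},{"tx":-0.059,"ty":-0.202,"tz":0.07,"ax":0,"ay":0,"az":-0.007,"grip":0},{"tx":-0.059,"ty":-0.202,"tz":0.07,"ax":0,"ay":0,"az":-0.007,"grip":0},{"tx":-0.059,"ty":-0.202,"tz":0.07,"ax":0,"ay":0,"az":-0.007,"grip":0}]'
python3 to.py .445 -.0424 .003 1.736
python3 - <<'E'
from h import *
d=cam("wrist");save(d["img"],"w1",s=1.42)
print(proj(d,[[.4989,-.0334,.007],[.391,-.0514,.007],[.445,-.0424,.007]])*1.42, -np.array(d["R"]).T@d["t"])
E
```

```text
t: 1.8
position: [0.4442, -0.0371, 0.1209]
orientation: [-0.086, 0.996, 0.001, -0.001]
wrist_force: [-0.8, 0.1, 0.5]
grip_width: 1.0
t [-1.000e-04 -5.500e-03  1.179e-01] a [ 0.002 -0.002  0.006] q [-0.34  0.41  1.94  0.    0.8  -2.08] p [ 0.4442 -0.0371  0.1209]
[[391.2264838  356.51923061]
 [391.6286611  178.08743763]
 [391.40602834 272.19686643]] [ 0.36930562 -0.05126921  0.30279142]
```

View pics/w1.png

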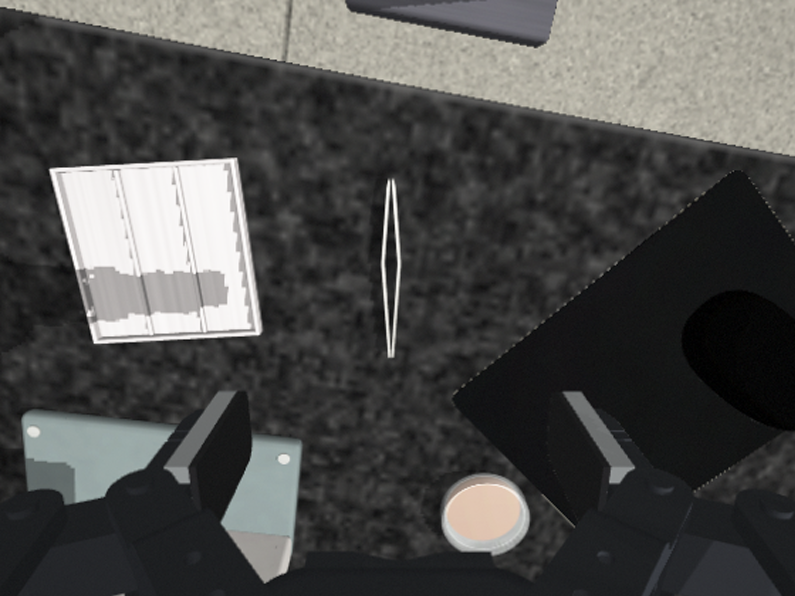

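The view matches the prediction: tweezers ends at (391,180) and (391,356), centred between the jaws. The gripper body nears nothing. Descending and gripping.

```bash
python3 -m inch '[{"tx":0,"ty":-0.0055,"tz":0.05,"ax":0,"ay":0,"az":0.006,"grip":0},{"tx":0,"ty":-0.0055,"tz":0.09,"ax":0,"ay":0,"az":0.006,"grip":0.3},{"tx":0,"ty":-0.0055,"tz":0.11,"ax":0,"ay":0,"az":0.006,"grip":0.5},{"tx":0,"ty":-0.0055,"tz":0.1165,"ax":0,"ay":0,"az":0.006,"grip":0.5},{"tx":0,"ty":-0.0055,"tz":0.1165,"ax":0,"ay":0,"az":0.006,"grip":0.6},{"tx":0,"ty":-0.0055,"tz":0.1165,"ax":0,"ay":0,"az":0.006,"grip":0.6}]' 25
python3 to.py .445 -.0424 .0045 1.736
```

```text
t: 2.45
position: [0.4466, -0.0428, 0.0059]
orientation: [-0.084, 0.996, -0.0, 0.001]
wrist_force: [0.0, 0.9, -0.4]
grip_width: 0.399
t [0.0015 0.0006 0.0014] a [-0.001  0.002  0.002] q [-0.35  0.65  2.01  0.    0.48 -2.08] p [ 0.4466 -0.0428  0.0059]
```

```bash
python3 -m inch '[{"tx":0,"ty":0.0005,"tz":0.001,"ax":0,"ay":0,"az":0,"grip":0.8},{"tx":0,"ty":0.0005,"tz":0.001,"ax":0,"ay":0,"az":0,"grip":1},{"tx":0,"ty":0.0005,"tz":0.001,"ax":0,"ay":0,"az":0,"grip":1},{"tx":0,"ty":0.0005,"tz":0.001,"ax":0,"ay":0,"az":0,"grip":1},{"tx":0,"ty":0.0005,"tz":0.001,"ax":0,"ay":0,"az":0,"grip":1},{"tx":0,"ty":0.0005,"tz":0.001,"ax":0,"ay":0,"az":0,"grip":1},{"tx":0,"ty":0.0005,"tz":0.001,"ax":0,"ay":0,"az":0,"grip":1},{"tx":0,"ty":0.0005,"tz":0.001,"ax":0,"ay":0,"az":0,"grip":1}]' 30; python3 to.py .445 -.0424 .0045 1.736
```

```text
t: 3.25
position: [0.4459, -0.0428, 0.0038]
orientation: [-0.083, 0.997, 0.0, -0.0]
wrist_force: [0.0, -0.0, -0.3]
grip_width: -0.006
t [ 0.0008  0.0005 -0.0007] a [ 0.    -0.     0.001] q [-0.35  0.65  2.02 -0.    0.47 -2.08] p [ 0.4459 -0.0428  0.0038]
```

```bash
python3 - <<'E'
from h import *
d=cam("wrist");save(d["img"],"w2",s=1.42)
E
```

```text
(no output)
```

View pics/w2.png

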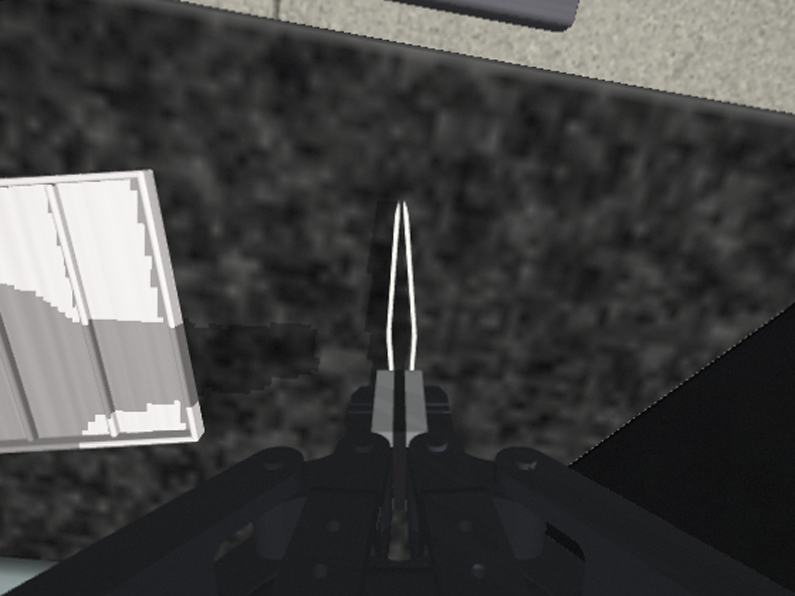

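The view shows the pads (378–425, 370–445) shut above the tweezers, which still lie centred at x≈402. The grip was too high, so I'll reopen, go lower and close again.

```bash
python3 -m inch '[{"tx":0,"ty":0,"tz":-0.012,"ax":0,"ay":0,"az":0,"grip":0.6},{"tx":0,"ty":0,"tz":-0.012,"ax":0,"ay":0,"az":0,"grip":0.6},{"tx":0,"ty":0,"tz":-0.012,"ax":0,"ay":0,"az":0,"grip":0.6},{"tx":0,"ty":0,"tz":-0.012,"ax":0,"ay":0,"az":0,"grip":0.6},{"tx":0,"ty":0,"tz":-0.002,"ax":0,"ay":0,"az":0,"grip":0.6},{"tx":0,"ty":0,"tz":0.003,"ax":0,"ay":0,"az":0,"grip":0.6},{"tx":0,"ty":0,"tz":0.003,"ax":0,"ay":0,"az":0,"grip":0.6}]' 30;  python3 -m inch '[{"tx":0,"ty":0,"tz":0,"ax":0,"ay":0,"az":0,"grip":0.75},{"tx":0,"ty":0,"tz":0,"ax":0,"ay":0,"az":0,"grip":1},{"tx":0,"ty":0,"tz":0,"ax":0,"ay":0,"az":0,"grip":1},{"tx":0,"ty":0,"tz":0,"ax":0,"ay":0,"az":0,"grip":1},{"tx":0,"ty":0,"tz":0,"ax":0,"ay":0,"az":0,"grip":1}]' 30;python3 to.py .445 -.0424 .0045 1.736
```

```text
t: 4.0
position: [0.445, -0.0425, -0.0004]
orientation: [-0.083, 0.997, 0.001, -0.001]
wrist_force: [1.0, -0.2, -0.0]
grip_width: 0.397
t: 4.5
position: [0.446, -0.0428, 0.001]
orientation: [-0.083, 0.997, -0.0, 0.0]
wrist_force: [0.7, -0.3, -0.4]
grip_width: -0.001
t [ 0.0009  0.0006 -0.0035] a [-0.     0.     0.001] q [-0.35  0.66  2.02 -0.    0.46 -2.08] p [ 0.446  -0.0428  0.001 ]
```

```bash
python3 - <<'E'
from h import *
b=cam("side");w=cam("wrist")
o=bot.get_obs();p=proj(b,[o["position"]])[0];print(p)
u,v=map(int,p);A=cv2.resize(b["img"][v-45:v+45,u-60:u+60],(800,600),interpolation=cv2.INTER_CUBIC)
q=proj(w,[o["position"]])[0];print(q);u2,v2=map(int,q)
B=cv2.resize(w["img"][v2-60:v2+60,u2-60:u2+60],(600,600),interpolation=cv2.INTER_CUBIC)
save(cv2.resize(np.hstack([A,B]),(800,343)),"sw")
E
```

```text
[301.07421768 310.02628255]
[282.66528592 244.07920632]
```

View pics/sw.png

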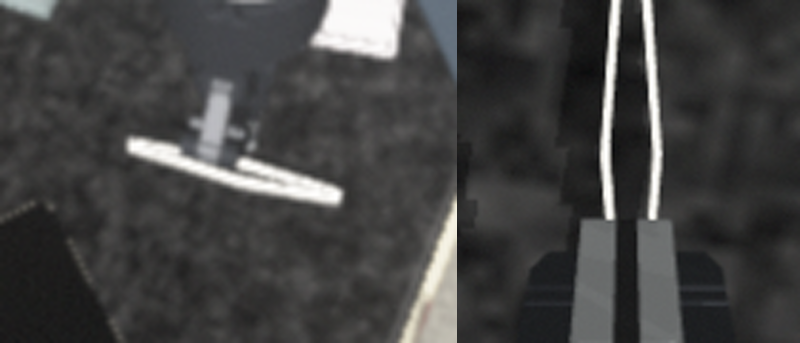

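```bash
python3 - <<'E'
from h import *
w=load("wrist");o=bot.get_obs();print(o["position"],o["grip_width"])
# stacked pic coords -> source: px=(x-457)/343*120+222 , y/343*120+184
for x,y in[(595,235),(660,235),(595,225),(660,225),(625,235),(625,280),(595,320),(612,150),(655,150),(540,280),(700,280),(520,100)]:
  u=int((x-457)/343*120+222);v=int(y/343*120+184);print((x,y),(u,v),dep(w,u,v).round(4))
E
```

```text
[ 0.44601348 -0.04281092  0.00093699] -0.0003593458167378975
(595, 235) (270, 266) [ 0.4364 -0.0499  0.0492]
(660, 235) (293, 266) [ 0.4349 -0.0406  0.0491]
(595, 225) (270, 262) [ 0.4363 -0.05    0.0456]
(660, 225) (293, 262) [ 0.4347 -0.0405  0.0456]
(625, 235) (280, 266) [ 0.4355 -0.0459  0.0496]
(625, 280) (280, 281) [ 0.4357 -0.0458  0.0618]
(595, 320) (270, 295) [ 0.4361 -0.0492  0.0719]
(612, 150) (276, 236) [ 0.4428 -0.0471 -0.0012]
(655, 150) (291, 236) [ 0.4379 -0.0398  0.0081]
(540, 280) (251, 281) [ 0.4414 -0.0566  0.0547]
(700, 280) (307, 281) [ 0.438  -0.0345  0.0542]
(520, 100) (244, 218) [ 0.4352 -0.0657 -0.0008]
```

```bash
python3 - <<'E'
from h import *
b=load("side");P=[[.446,-.0428,z] for z in(0,.01,.02,.03,.045)]
p=proj(b,P);print(((p-[301-60,310-45])*[457/120,343/90]).round(0))
for x,y in[(213,150),(213,140),(213,156),(213,120),(190,155),(240,155)]:
  u=int(x/457*120+241);v=int(y/343*90+265);print((x,y),dep(b,u,v).round(4))
save(b["img"],"s2",(271,270,331,325),10)
E
```

```text
[[229. 172.]
 [229. 163.]
 [230. 154.]
 [231. 145.]
 [232. 130.]]
(213, 150) [0.4346 0.0142 0.135 ]
(213, 140) [0.4365 0.0101 0.1367]
(213, 156) [0.4342 0.0152 0.1337]
(213, 120) [0.4394 0.0039 0.1411]
(190, 155) [0.4435 0.0184 0.1315]
(240, 155) [ 0.4263 -0.0017  0.1104]
```

View pics/s2.png

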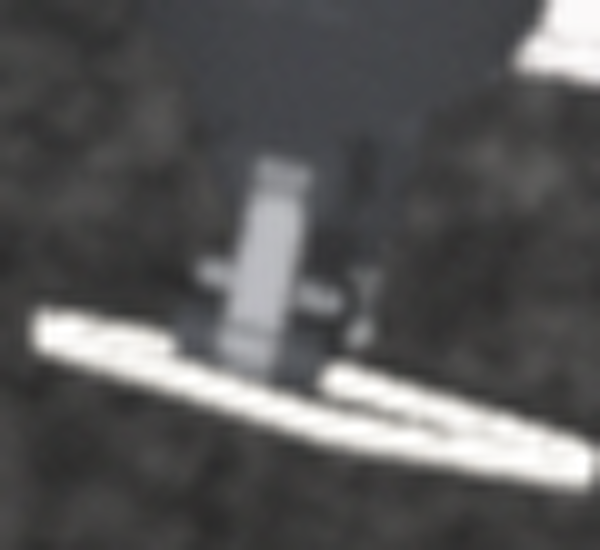

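The wrist depth puts the shut fingertips at z≈0.044 while the reported TCP z is 0.001. That means the fingers end about 43 mm short of the stated TCP. I'll test this by lowering gently with the jaws half open while watching the force.

```bash
python3 -m inch '[{"tx":0,"ty":0,"tz":0,"ax":0,"ay":0,"az":0,"grip":0.6},{"tx":0,"ty":0,"tz":0,"ax":0,"ay":0,"az":0,"grip":0.6},{"tx":0,"ty":0,"tz":0,"ax":0,"ay":0,"az":0,"grip":0.6},{"tx":0,"ty":0,"tz":0.004,"ax":0,"ay":0,"az":0,"grip":0.6},{"tx":0,"ty":0,"tz":0.008,"ax":0,"ay":0,"az":0,"grip":0.6},{"tx":0,"ty":0,"tz":0.008,"ax":0,"ay":0,"az":0,"grip":0.6}]' 30; python3 - <<'E'
from h import *
w=cam("wrist");o=bot.get_obs();print(o["position"],o["wrist_force"])
R=Ro.from_quat(o["orientation"]).as_matrix()
M=np.array(w["mount"]);print(M.round(3))
# lowest pad points in tool frame
v,u=np.mgrid[200:400:2,180:390:2];u=u.ravel();v=v.ravel();z=w["depth"][v,u].astype(float)
p=cv2.undistortPoints(np.c_[u,v].astype(float)[:,None],w["K"],w["D"])[:,0]
X=np.c_[p,np.ones(len(p))]*z[:,None]@M[:3,:3].T+M[:3,3]
m=(z>0)&(X[:,2]<-.02)&(abs(X[:,1])<.06);i=np.argsort(-X[m][:,2])[:400:40];print(X[m][i].round(4),u[m][i],v[m][i])
E
```

```text
t: 5.2
position: [0.4455, -0.0426, -0.0078]
orientation: [-0.083, 0.997, 0.0, -0.001]
wrist_force: [-0.3, -0.5, -0.1]
grip_width: 0.401
[ 0.44558103 -0.04268545 -0.0076266 ] [-0.32177224  0.68631817 -0.68521971]
[[ 0.    -0.954 -0.3    0.077]
 [ 1.     0.    -0.001 -0.001]
 [ 0.001 -0.3    0.954 -0.182]
 [ 0.     0.     0.     1.   ]]
[[-0.0051 -0.0182 -0.04  ]
 [-0.0062  0.0159 -0.0449]
 [ 0.001  -0.0181 -0.0474]
 [ 0.0066  0.0265 -0.0492]
 [ 0.0111  0.0203 -0.051 ]
 [ 0.011   0.0193 -0.0524]
 [-0.0034 -0.0183 -0.0541]
 [ 0.0109  0.0174 -0.0556]
 [ 0.0063  0.0252 -0.0567]
 [-0.0108 -0.0181 -0.0583]] [242 320 240 348 334 332 238 328 348 238] [290 298 286 276 268 270 304 274 286 326]
```

No force at TCP z −0.008, which confirms the fingertips sit about 43 mm behind the reported TCP. Lowering accordingly, in steps.

```bash
python3 -m inch '[{"tx":0,"ty":0,"tz":0.005,"ax":0,"ay":0,"az":0,"grip":0.6},{"tx":0,"ty":0,"tz":0.01,"ax":0,"ay":0,"az":0,"grip":0.6},{"tx":0,"ty":0,"tz":0.015,"ax":0,"ay":0,"az":0,"grip":0.6},{"tx":0,"ty":0,"tz":0.02,"ax":0,"ay":0,"az":0,"grip":0.6},{"tx":0,"ty":0,"tz":0.025,"ax":0,"ay":0,"az":0,"grip":0.6},{"tx":0,"ty":0,"tz":0.03,"ax":0,"ay":0,"az":0,"grip":0.6},{"tx":0,"ty":0,"tz":0.03,"ax":0,"ay":0,"az":0,"grip":0.6}]' && python3 -m inch '[{"tx":0,"ty":0,"tz":0.001,"ax":0,"ay":0,"az":0,"grip":0.75},{"tx":0,"ty":0,"tz":0.001,"ax":0,"ay":0,"az":0,"grip":0.85},{"tx":0,"ty":0,"tz":0.001,"ax":0,"ay":0,"az":0,"grip":0.9},{"tx":0,"ty":0,"tz":0.001,"ax":0,"ay":0,"az":0,"grip":1},{"tx":0,"ty":0,"tz":0.001,"ax":0,"ay":0,"az":0,"grip":1},{"tx":0,"ty":0,"tz":0.001,"ax":0,"ay":0,"az":0,"grip":1}]' 30
```

```text
t: 5.95
position: [0.4455, -0.0427, -0.0379]
orientation: [-0.083, 0.997, 0.0, -0.001]
wrist_force: [0.9, -0.5, -0.5]
grip_width: 0.402
t: 6.55
position: [0.446, -0.0428, -0.038]
orientation: [-0.083, 0.997, -0.0, 0.0]
wrist_force: [0.0, 0.2, 1.3]
grip_width: 0.116
```

```bash
python3 -m inch '[{"tx":0,"ty":0,"tz":-0.02,"ax":0,"ay":0,"az":0,"grip":1},{"tx":0,"ty":0,"tz":-0.05,"ax":0,"ay":0,"az":0,"grip":1},{"tx":0,"ty":0,"tz":-0.08,"ax":0,"ay":0,"az":0,"grip":1},{"tx":0,"ty":0,"tz":-0.08,"ax":0,"ay":0,"az":0,"grip":1}]'; python3 to.py .4238 -.370 .042 1.664
```

```text
t: 6.95
position: [0.448, -0.0434, 0.0445]
orientation: [-0.083, 0.997, -0.001, 0.003]
wrist_force: [0.2, -0.6, -0.4]
grip_width: 0.117
t [ 0.078  -0.318   0.0031] a [-0.003  0.006  0.073] q [-0.35  0.56  2.    0.    0.57 -2.08] p [ 0.448  -0.0434  0.0445]
```

```bash
python3 -m inch '[{"tx":0.008,"ty":-0.032,"tz":0,"ax":0,"ay":0,"az":0.01,"grip":1},{"tx":0.016,"ty":-0.064,"tz":0,"ax":0,"ay":0,"az":0.02,"grip":1},{"tx":0.024,"ty":-0.1,"tz":0,"ax":0,"ay":0,"az":0.03,"grip":1},{"tx":0.034,"ty":-0.14,"tz":0,"ax":0,"ay":0,"az":0.04,"grip":1},{"tx":0.044,"ty":-0.18,"tz":0,"ax":0,"ay":0,"az":0.05,"grip":1},{"tx":0.054,"ty":-0.22,"tz":0,"ax":0,"ay":0,"az":0.06,"grip":1},{"tx":0.064,"ty":-0.26,"tz":0,"ax":0,"ay":0,"az":0.07,"grip":1},{"tx":0.072,"ty":-0.295,"tz":0,"ax":0,"ay":0,"az":0.073,"grip":1},{"tx":0.078,"ty":-0.318,"tz":0,"ax":0,"ay":0,"az":0.073,"grip":1},{"tx":0.078,"ty":-0.318,"tz":0,"ax":0,"ay":0,"az":0.073,"grip":1}]'; python3 to.py .4238 -.370 -.034 1.664
python3 - <<'E'
from h import *
w=cam("wrist");save(w["img"],"w3",s=1.42)
t=np.array([.4238,-.37,0]);c,s=np.cos(.093),np.sin(.093);L=np.array([c,s,0]);N=np.array([-s,c,0])
print((proj(w,[t+L*a+N*b+[0,0,.008] for a in(-.075,0) for b in(-.025,.025)])*1.42).round(0))
E
```

```text
t: 7.95
position: [0.4216, -0.3734, 0.041]
orientation: [-0.045, 0.999, -0.001, 0.001]
wrist_force: [0.1, -0.0, 0.1]
grip_width: 0.118
t [-0.0024  0.0034  0.0749] a [-0.003  0.001 -0.004] q [-0.92  0.66  1.71 -0.    0.77 -2.58] p [ 0.4216 -0.3734  0.041 ]
[[347. 148.]
 [471. 147.]
 [353. 323.]
 [464. 323.]]
```

View pics/w3.png

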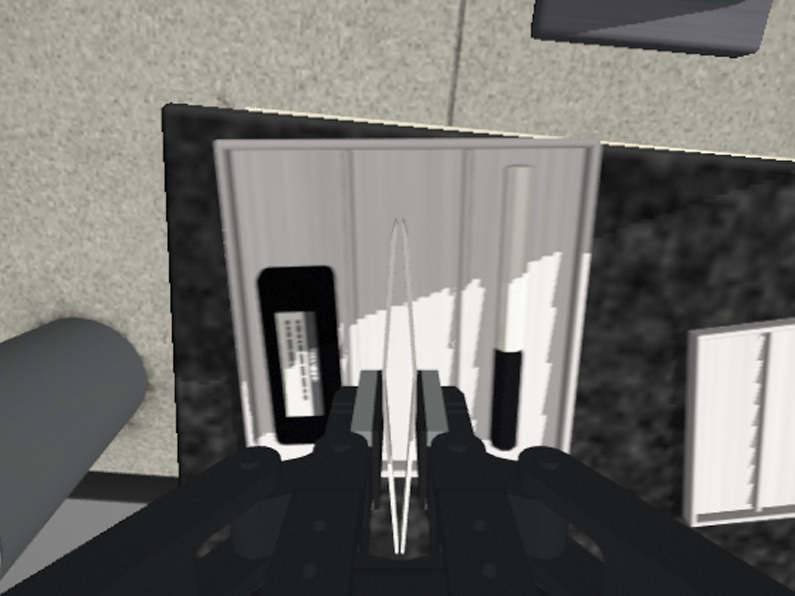

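The held tweezers run from (400,220) to (400,550), aligned and centred over the middle lane. The ribs at (347,150) and (467,150) are where predicted. Lowering.

```bash
python3 -m inch '[{"tx":-0.001,"ty":0.001,"tz":0.02,"ax":0,"ay":0,"az":0,"grip":1},{"tx":-0.001,"ty":0.001,"tz":0.045,"ax":0,"ay":0,"az":0,"grip":1},{"tx":-0.001,"ty":0.001,"tz":0.06,"ax":0,"ay":0,"az":0,"grip":1},{"tx":-0.001,"ty":0.001,"tz":0.066,"ax":0,"ay":0,"az":0,"grip":1},{"tx":-0.001,"ty":0.001,"tz":0.066,"ax":0,"ay":0,"az":0,"grip":1}]'; python3 to.py .4238 -.370 -.034 1.664
```

```text
t: 8.5
position: [0.4221, -0.3667, -0.0252]
orientation: [-0.047, 0.999, 0.001, -0.001]
wrist_force: [0.1, -0.6, -0.7]
grip_width: 0.114
t [-0.0014 -0.0034  0.0088] a [ 0.002 -0.001  0.001] q [-0.92  0.77  1.74  0.    0.63 -2.58] p [ 0.4221 -0.3667 -0.0252]
```

```bash
python3 -m inch '[{"tx":-0.001,"ty":-0.003,"tz":0.003,"ax":0,"ay":0,"az":0,"grip":1},{"tx":-0.001,"ty":-0.003,"tz":0.006,"ax":0,"ay":0,"az":0,"grip":1},{"tx":-0.001,"ty":-0.003,"tz":0.0085,"ax":0,"ay":0,"az":0,"grip":1},{"tx":-0.001,"ty":-0.003,"tz":0.009,"ax":0,"ay":0,"az":0,"grip":1},{"tx":-0.001,"ty":-0.003,"tz":0.009,"ax":0,"ay":0,"az":0,"grip":1}]'; python3 to.py .4238 -.370 -.034 1.664
```

```text
t: 9.0
position: [0.4238, -0.3712, -0.0331]
orientation: [-0.047, 0.999, -0.0, 0.0]
wrist_force: [-0.0, 0.3, -0.9]
grip_width: 0.118
t [-0.0002  0.0011  0.0009] a [-0.  0. -0.] q [-0.92  0.79  1.73  0.    0.62 -2.58] p [ 0.4238 -0.3712 -0.0331]
```

Release a little, then rise and look.

```bash
python3 -m inch '[{"tx":0,"ty":0.001,"tz":0.001,"ax":0,"ay":0,"az":0,"grip":1},{"tx":0,"ty":0.001,"tz":0.001,"ax":0,"ay":0,"az":0,"grip":0.82},{"tx":0,"ty":0.001,"tz":0.001,"ax":0,"ay":0,"az":0,"grip":0.82},{"tx":0,"ty":0.001,"tz":0.001,"ax":0,"ay":0,"az":0,"grip":0.82},{"tx":0,"ty":0.001,"tz":-0.003,"ax":0,"ay":0,"az":0,"grip":0.8},{"tx":0,"ty":0.001,"tz":-0.01,"ax":0,"ay":0,"az":0,"grip":0.75},{"tx":0,"ty":0.001,"tz":-0.03,"ax":0,"ay":0,"az":0,"grip":0.75},{"tx":0,"ty":0.001,"tz":-0.07,"ax":0,"ay":0,"az":0,"grip":0.75},{"tx":0,"ty":0.001,"tz":-0.1,"ax":0,"ay":0,"az":0,"grip":0.75},{"tx":0,"ty":0.001,"tz":-0.12,"ax":0,"ay":0,"az":0,"grip":0.9}]'
python3 - <<'E'
from h import *
w=cam("wrist");save(w["img"],"w4",s=1)
E
python3 to.py .5 -.25 .15 1.606 0.7 0.035
```

```text
t: 10.0
position: [0.4244, -0.371, 0.0898]
orientation: [-0.047, 0.999, -0.002, 0.001]
wrist_force: [0.4, 0.3, -0.6]
grip_width: 0.107
t [-0.0857  0.1145 -0.0582] a [ 0.014 -0.695  0.058] q [-0.92  0.58  1.68 -0.    0.87 -2.58] p [ 0.4256 -0.3724  0.0923]
```

View pics/w4.png

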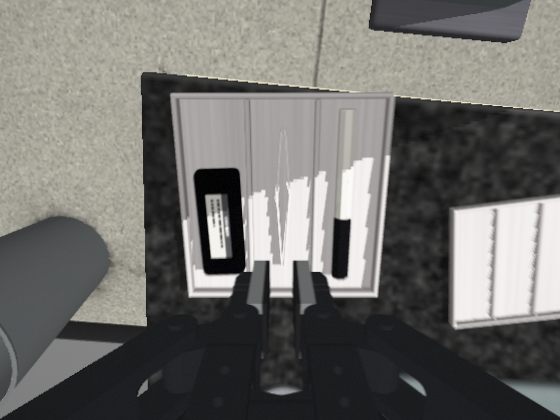

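View w4: the tweezers lie in the middle lane, with ends at (283,130) and (281,265), between the case (220,220) and the marker (344,195). 9 pictures viewed so far. Next is the lamp.

```bash
cat > lam.py <<'E'
# lamp-frame goal of real fingertip: lx lz lean -> shift in current tool axes
import sys,subprocess;import numpy as np
lx,lz,le=map(float,sys.argv[1:4]);ox=float(sys.argv[4]) if len(sys.argv)>4 else .645
yw=.035;d=np.array([np.sin(le),-np.cos(le)]);p=np.array([lx,lz])+.043*d
subprocess.run(["python3","to.py",str(ox+p[0]*np.cos(yw)),str(-.169+p[0]*np.sin(yw)),str(p[1]),str(yw+np.pi/2),str(le),str(yw)])
E
python3 lam.py -.13 .10 .7
```

```text
t [-0.1352  0.1882  0.0244] a [ 0.014 -0.695  0.059] q [-0.92  0.58  1.68 -0.    0.87 -2.58] p [ 0.4256 -0.3724  0.0923]
```

```bash
python3 -m inch '[{"tx":0,"ty":0.03,"tz":-0.02,"ax":0,"ay":0,"az":0.01,"grip":1},{"tx":-0.02,"ty":0.06,"tz":-0.02,"ax":0,"ay":-0.08,"az":0.02,"grip":1},{"tx":-0.035,"ty":0.09,"tz":-0.02,"ax":0,"ay":-0.16,"az":0.03,"grip":1},{"tx":-0.05,"ty":0.12,"tz":-0.01,"ax":0,"ay":-0.25,"az":0.04,"grip":1},{"tx":-0.07,"ty":0.15,"tz":0,"ax":0,"ay":-0.35,"az":0.05,"grip":1},{"tx":-0.09,"ty":0.17,"tz":0.01,"ax":0.01,"ay":-0.45,"az":0.06,"grip":1},{"tx":-0.11,"ty":0.188,"tz":0.02,"ax":0.014,"ay":-0.55,"az":0.06,"grip":1},{"tx":-0.125,"ty":0.188,"tz":0.024,"ax":0.014,"ay":-0.65,"az":0.059,"grip":1},{"tx":-0.135,"ty":0.188,"tz":0.024,"ax":0.014,"ay":-0.695,"az":0.059,"grip":1},{"tx":-0.135,"ty":0.188,"tz":0.024,"ax":0.014,"ay":-0.695,"az":0.059,"grip":1}]';python3 lam.py -.13 .10 .7
```

```text
t: 11.05
position: [0.5883, -0.1528, 0.1306]
orientation: [0.008, 0.968, -0.006, 0.253]
wrist_force: [-17.0, -12.7, -35.4]
grip_width: -0.001
t [ 0.0705 -0.0201  0.0335] a [-0.037 -0.189 -0.04 ] q [-0.58  0.47  1.96  0.81  0.36 -2.85] p [ 0.5883 -0.1528  0.1306]
```

Force has appeared and joint 6 is at its limit. Backing off at once.

```bash
python3 -m inch '[{"tx":0.03,"ty":-0.01,"tz":0,"ax":0,"ay":0,"az":0,"grip":1},{"tx":0.06,"ty":-0.02,"tz":0,"ax":0,"ay":0.05,"az":0,"grip":1},{"tx":0.09,"ty":-0.03,"tz":-0.01,"ax":0,"ay":0.15,"az":0,"grip":1}]';python3 lam.py -.13 .10 .7; python3 to.py .47 -.22 .15 1.6
```

```text
t: 11.35
position: [0.5071, -0.1837, 0.0988]
orientation: [0.011, 0.983, -0.007, 0.183]
wrist_force: [0.1, 0.1, 0.1]
grip_width: 0.0
t [-0.0216  0.0122  0.0422] a [-0.038 -0.332 -0.046] q [-0.7   0.48  2.03  0.6   0.4  -2.77] p [ 0.5071 -0.1837  0.0988]
t [ 0.0155 -0.0377 -0.0605] a [-0.019  0.368 -0.05 ] q [-0.7   0.48  2.03  0.6   0.4  -2.77] p [ 0.5071 -0.1837  0.0988]
```

Free again, force 0. The wrist needs the half turn (joint 6 near −2.85): go upright, turn by π, then lean.

```bash
python3 -m inch '[{"tx":0.03,"ty":-0.02,"tz":-0.06,"ax":-0.01,"ay":0.14,"az":-0.02,"grip":1},{"tx":0.06,"ty":-0.03,"tz":-0.06,"ax":-0.019,"ay":0.28,"az":-0.04,"grip":1},{"tx":0.06,"ty":-0.035,"tz":-0.06,"ax":-0.019,"ay":0.368,"az":-0.05,"grip":1},{"tx":0.06,"ty":-0.035,"tz":-0.06,"ax":-0.019,"ay":0.368,"az":-0.05,"grip":1}]'; python3 -m inch '[{"tx":0,"ty":0,"tz":0,"ax":0,"ay":0,"az":0.15,"grip":1},{"tx":0,"ty":0,"tz":0,"ax":0,"ay":0,"az":0.3,"grip":1},{"tx":0,"ty":0,"tz":0,"ax":0,"ay":0,"az":0.45,"grip":1},{"tx":0,"ty":0,"tz":0,"ax":0,"ay":0,"az":0.6,"grip":1},{"tx":0,"ty":0,"tz":0,"ax":0,"ay":0,"az":0.75,"grip":1},{"tx":0,"ty":0,"tz":0,"ax":0,"ay":0,"az":0.9,"grip":1},{"tx":0,"ty":0,"tz":0,"ax":0,"ay":0,"az":1.05,"grip":1},{"tx":0,"ty":0,"tz":0,"ax":0,"ay":0,"az":1.2,"grip":1},{"tx":0,"ty":0,"tz":0,"ax":0,"ay":0,"az":1.35,"grip":1},{"tx":0,"ty":0,"tz":0,"ax":0,"ay":0,"az":1.5,"grip":1}]'; python3 -m inch '[{"tx":0,"ty":0,"tz":0,"ax":0,"ay":0,"az":0.15,"grip":1},{"tx":0,"ty":0,"tz":0,"ax":0,"ay":0,"az":0.3,"grip":1},{"tx":0,"ty":0,"tz":0,"ax":0,"ay":0,"az":0.45,"grip":1},{"tx":0,"ty":0,"tz":0,"ax":0,"ay":0,"az":0.6,"grip":1},{"tx":0,"ty":0,"tz":0,"ax":0,"ay":0,"az":0.75,"grip":1},{"tx":0,"ty":0,"tz":0,"ax":0,"ay":0,"az":0.9,"grip":1},{"tx":0,"ty":0,"tz":0,"ax":0,"ay":0,"az":1.05,"grip":1},{"tx":0,"ty":0,"tz":0,"ax":0,"ay":0,"az":1.2,"grip":1},{"tx":0,"ty":0,"tz":0,"ax":0,"ay":0,"az":1.35,"grip":1},{"tx":0,"ty":0,"tz":0,"ax":0,"ay":0,"az":1.5,"grip":1}]'
sed -i 's/yw+np.pi\/2/yw-np.pi\/2/' lam.py; python3 lam.py -.13 .10 .7
python3 - <<'E'
from h import *
b=cam("side");save(b["img"],"s3",(180,110,340,230),5)
O=np.array([.645,-.169,0]);c,s=np.cos(.035),np.sin(.035)
L=lambda x,y,z:O+[c*x-s*y,s*x+c*y,z]
print(((proj(b,[L(-.051,-.035,.128),L(-.051,.035,.128),L(-.054,.035,.142),L(-.07,.09,.189),L(-.07,-.09,.189),L(-.072,.075,.012)])-[180,110])*5).round(0).tolist())
E
```

```text
t: 11.75
position: [0.4331, -0.22, 0.1354]
orientation: [-0.014, 1.0, -0.003, 0.004]
wrist_force: [0.3, -0.2, -0.4]
grip_width: 0.001
t: 12.75
position: [0.4295, -0.2146, 0.1326]
orientation: [0.673, 0.739, 0.002, 0.0]
wrist_force: [-0.8, -0.5, -0.4]
grip_width: 0.005
t: 13.75
position: [0.4295, -0.2146, 0.1326]
orientation: [0.997, 0.082, 0.002, -0.001]
wrist_force: [0.2, 1.0, 0.2]
grip_width: -0.001
t [ 0.1183 -0.0228  0.0661] a [-0.048  0.695  0.123] q [-0.7   0.42  1.85  0.01  0.86  0.7 ] p [ 0.4295 -0.2146  0.1326]
[[435.0, 371.0], [360.0, 498.0], [365.0, 477.0], [334.0, 520.0], [533.0, 184.0], [379.0, 761.0]]
```

View pics/s3.png

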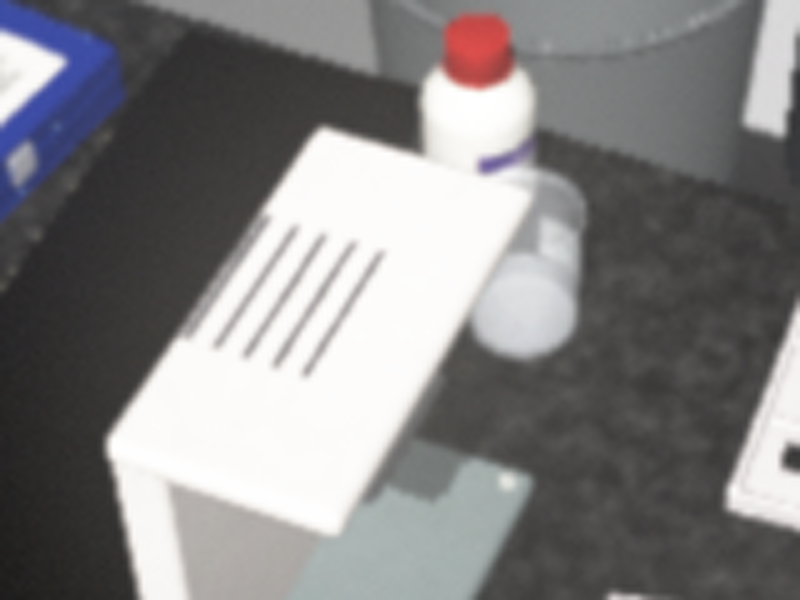

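Side crop: the hood's front edge runs (340,535) to (535,195), within about 3 mm of the prediction. The paddle's right end shows dark at about (430,390), which is the off position. 10 pictures viewed. Now the pre-pose in front of the lip.

```bash
python3 -m inch '[{"tx":0,"ty":-0.01,"tz":0,"ax":-0.01,"ay":0.1,"az":0.02,"grip":1},{"tx":0.01,"ty":-0.02,"tz":0.01,"ax":-0.02,"ay":0.2,"az":0.03,"grip":1},{"tx":0.02,"ty":-0.023,"tz":0.02,"ax":-0.02,"ay":0.3,"az":0.05,"grip":1},{"tx":0.03,"ty":-0.023,"tz":0.03,"ax":-0.03,"ay":0.4,"az":0.07,"grip":1},{"tx":0.045,"ty":-0.023,"tz":0.04,"ax":-0.035,"ay":0.5,"az":0.09,"grip":1},{"tx":0.06,"ty":-0.023,"tz":0.05,"ax":-0.04,"ay":0.6,"az":0.11,"grip":1},{"tx":0.075,"ty":-0.023,"tz":0.06,"ax":-0.048,"ay":0.695,"az":0.123,"grip":1},{"tx":0.075,"ty":-0.023,"tz":0.066,"ax":-0.048,"ay":0.695,"az":0.123,"grip":1}]';python3 lam.py -.13 .10 .7
```

```text
t: 14.6
position: [0.4914, -0.165, 0.0809]
orientation: [0.955, 0.041, 0.292, -0.034]
wrist_force: [0.2, 1.2, 0.2]
grip_width: -0.002
t [0.0343 0.0132 0.0392] a [-0.071  0.106  0.026] q [-0.88  0.58  2.22  1.56  0.51 -0.86] p [ 0.4914 -0.165   0.0809]
```

```bash
python3 -m inch '[{"tx":0,"ty":0.013,"tz":0.02,"ax":-0.071,"ay":0.106,"az":0.026,"grip":1},{"tx":0,"ty":0.013,"tz":0.02,"ax":-0.071,"ay":0.106,"az":0.026,"grip":1},{"tx":0,"ty":0.013,"tz":0.02,"ax":-0.071,"ay":0.106,"az":0.026,"grip":1},{"tx":0,"ty":0.013,"tz":0.02,"ax":-0.071,"ay":0.106,"az":0.026,"grip":1}]';python3 lam.py -.13 .10 .7
```

```text
t: 15.0
position: [0.5024, -0.1749, 0.0625]
orientation: [0.94, 0.015, 0.34, -0.008]
wrist_force: [-0.8, -0.1, -0.2]
grip_width: -0.001
t [ 0.0341 -0.0009  0.0223] a [-0.003  0.005 -0.003] q [-0.9   0.7   2.3   2.04  0.62 -1.36] p [ 0.5024 -0.1749  0.0625]
```

```bash
python3 -m inch '[{"tx":0.01,"ty":-0.001,"tz":0.007,"ax":0,"ay":0,"az":0,"grip":1},{"tx":0.022,"ty":-0.001,"tz":0.015,"ax":0,"ay":0,"az":0,"grip":1},{"tx":0.034,"ty":-0.001,"tz":0.023,"ax":0,"ay":0,"az":0,"grip":1},{"tx":0.042,"ty":-0.001,"tz":0.029,"ax":0,"ay":0,"az":0,"grip":1},{"tx":0.05,"ty":-0.001,"tz":0.036,"ax":0,"ay":0,"az":0,"grip":1},{"tx":0.05,"ty":-0.001,"tz":0.036,"ax":0,"ay":0,"az":0,"grip":1},{"tx":0.05,"ty":-0.001,"tz":0.036,"ax":0,"ay":0,"az":0,"grip":1}]';python3 lam.py -.063 .10 .7
```

```text
t: 15.7
position: [0.5652, -0.1718, 0.0688]
orientation: [0.939, 0.017, 0.342, -0.007]
wrist_force: [0.4, -0.3, 0.3]
grip_width: 0.001
t [0.0331 0.0001 0.0299] a [-0.003  0.001 -0.   ] q [-0.76  0.67  2.16  1.96  0.52 -1.11] p [ 0.5652 -0.1718  0.0688]
```

```bash
cat > lip.py <<'E'
from h import *
w=cam("wrist");v,u=np.mgrid[0:420,0:560];u=u.ravel();v=v.ravel();z=w["depth"][v,u].astype(float)
p=cv2.undistortPoints(np.c_[u,v].astype(float)[:,None],w["K"].astype(float),w["D"].astype(float))[:,0]
X=(np.c_[p,np.ones(len(p))]*z[:,None]-w["t"])@w["R"]
m=(z>0)&(X[:,2]>.183)&(X[:,2]<.195)&(X[:,0]>.5)&(abs(X[:,1]+.17)<.1);H=X[m];print(len(H),np.median(H[:,2]) if len(H) else None)
for y0 in(-.25,-.23,-.2,-.17,-.14,-.11,-.09):
  k=abs(H[:,1]-y0)<.004
  if k.sum()>5:print(y0,np.percentile(H[k][:,0],[0.5,3]).round(4),H[k][:,0].max().round(4))
print("tip tool pts");M=np.array(w["mount"]);T=np.c_[p,np.ones(len(p))]*z[:,None]@M[:3,:3].T+M[:3,3]
k=(z>0)&(T[:,0]>.008)&(T[:,0]<.016)&(abs(T[:,1])<.02)&(T[:,2]<-.03)&(T[:,2]>-.1);print(T[k][:,2].max() if k.any() else None, np.percentile(T[k],[1,99],axis=0).round(4))
E
python3 lip.py
```

```text
43059 0.18786175721865386
-0.25 [0.5965 0.5966] 0.6002
-0.23 [0.577  0.5776] 0.6
-0.2 [0.5759 0.5767] 0.5995
-0.17 [0.5748 0.5754] 0.5985
-0.14 [0.5736 0.5743] 0.5973
-0.11 [0.5724 0.573 ] 0.5964
tip tool pts
-0.04268546711149532 [[ 0.0086 -0.0194 -0.0984]
 [ 0.0134  0.015  -0.0449]]
```

Lip front edge measured at x=0.575, which agrees with the lamp origin at 0.645. Moving in underneath.

```bash
python3 -m inch '[{"tx":0.01,"ty":0,"tz":0.009,"ax":-0.003,"ay":0,"az":0,"grip":1},{"tx":0.02,"ty":0,"tz":0.018,"ax":-0.003,"ay":0,"az":0,"grip":1},{"tx":0.028,"ty":0,"tz":0.026,"ax":-0.003,"ay":0,"az":0,"grip":1},{"tx":0.033,"ty":0,"tz":0.03,"ax":-0.003,"ay":0,"az":0,"grip":1},{"tx":0.033,"ty":0,"tz":0.03,"ax":-0.003,"ay":0,"az":0,"grip":1},{"tx":0.033,"ty":0,"tz":0.03,"ax":-0.003,"ay":0,"az":0,"grip":1}]';python3 lam.py -.063 .10 .7;python3 lam.py -.0567 .1115 .7;python3 lam.py -.0597 .1255 .7
```

```text
t: 16.35
position: [0.6095, -0.17, 0.0666]
orientation: [0.94, 0.016, 0.342, -0.007]
wrist_force: [0.0, 0.7, -0.8]
grip_width: 0.0
t [ 0.0005  0.0002 -0.0003] a [-0.001  0.002 -0.002] q [-0.69  0.68  2.06  1.91  0.47 -0.97] p [ 0.6095 -0.17    0.0666]
t [ 0.0128  0.0002 -0.005 ] a [-0.001  0.002 -0.002] q [-0.69  0.68  2.06  1.91  0.47 -0.97] p [ 0.6095 -0.17    0.0666]
t [ 0.0195  0.0002 -0.0177] a [-0.001  0.002 -0.002] q [-0.69  0.68  2.06  1.91  0.47 -0.97] p [ 0.6095 -0.17    0.0666]
```

```bash
python3 -m inch '[{"tx":0.006,"ty":0,"tz":-0.002,"ax":0,"ay":0,"az":0,"grip":1},{"tx":0.0128,"ty":0,"tz":-0.005,"ax":0,"ay":0,"az":0,"grip":1},{"tx":0.0145,"ty":0,"tz":-0.008,"ax":0,"ay":0,"az":0,"grip":1},{"tx":0.016,"ty":0,"tz":-0.011,"ax":0,"ay":0,"az":0,"grip":1},{"tx":0.0175,"ty":0,"tz":-0.014,"ax":0,"ay":0,"az":0,"grip":1}]';python3 -m inch '[{"tx":0.001,"ty":0,"tz":-0.002,"ax":0,"ay":0,"az":0,"grip":1},{"tx":0.002,"ty":0,"tz":-0.0037,"ax":0,"ay":0,"az":0,"grip":1}]'; python3 lam.py -.0597 .1255 .7
```

```text
t: 16.85
position: [0.6131, -0.1698, 0.0879]
orientation: [0.94, 0.015, 0.341, -0.007]
wrist_force: [-2.7, -0.2, -2.7]
grip_width: 0.004
t: 17.05
position: [0.6126, -0.1698, 0.0923]
orientation: [0.94, 0.016, 0.341, -0.007]
wrist_force: [-4.8, 0.3, -2.1]
grip_width: -0.001
t [0.0005 0.0003 0.0001] a [-0.001  0.003 -0.002] q [-0.68  0.62  2.05  1.77  0.44 -0.8 ] p [ 0.6126 -0.1698  0.0923]
```

Contact at about 3–5 N, as expected. Lift further in 1 mm steps until the stop is felt.

```bash
for i in 1 2 3; do python3 -m inch '[{"tx":0.0007,"ty":0,"tz":-0.0007,"ax":0,"ay":0,"az":0,"grip":1},{"tx":0.0007,"ty":0,"tz":-0.0007,"ax":0,"ay":0,"az":0,"grip":1}]' | grep -E "posi|force"; done
```

```text
position: [0.6126, -0.1699, 0.0934]
wrist_force: [-7.2, 0.0, -1.9]
position: [0.6125, -0.1698, 0.0938]
wrist_force: [-6.3, -0.8, -5.4]
position: [0.6124, -0.1698, 0.0941]
wrist_force: [-4.2, -2.0, -11.0]
```

```bash
for i in 1 2 3; do python3 -m inch '[{"tx":0.0007,"ty":0,"tz":-0.0007,"ax":0,"ay":0,"az":0,"grip":1},{"tx":0.0007,"ty":0,"tz":-0.0007,"ax":0,"ay":0,"az":0,"grip":1}]' | grep -E "posi|force"; done
python3 - <<'E'
from h import *
b=cam("side");save(b["img"],"s4",(200,130,340,235),5.7)
E
```

```text
position: [0.6122, -0.1698, 0.0946]
wrist_force: [-4.4, -0.9, -17.6]
position: [0.6119, -0.1697, 0.0953]
wrist_force: [-5.3, -2.7, -20.8]
position: [0.6114, -0.1696, 0.0959]
wrist_force: [-6.7, -1.6, -22.0]
```

View pics/s4.png

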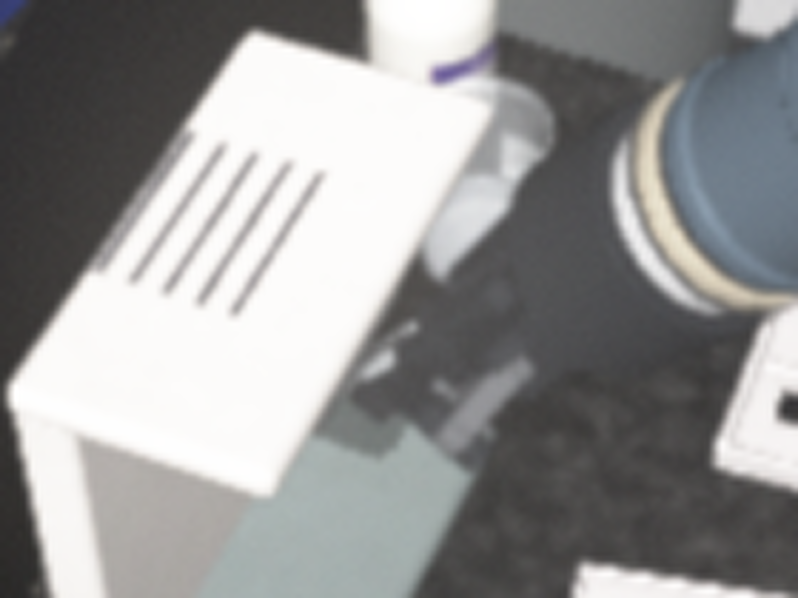

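View 11: the gripper leans in under the lip (tip near (370,350)), clear of the hood, and the beaker is undisturbed. The force rose from 3–5 N to 22 N at the predicted stop height, so the paddle is up. Backing off normal to the finger face, then out to the front.

```bash
python3 -m inch '[{"tx":-0.004,"ty":0,"tz":0,"ax":0,"ay":0,"az":0,"grip":1},{"tx":-0.012,"ty":0,"tz":0,"ax":0,"ay":0,"az":0,"grip":1},{"tx":-0.02,"ty":0,"tz":-0.006,"ax":0,"ay":0,"az":0,"grip":1},{"tx":-0.035,"ty":0,"tz":-0.018,"ax":0,"ay":0,"az":0,"grip":1},{"tx":-0.055,"ty":0,"tz":-0.035,"ax":0,"ay":0,"az":0,"grip":1},{"tx":-0.075,"ty":0,"tz":-0.052,"ax":0,"ay":0,"az":0,"grip":1},{"tx":-0.095,"ty":0,"tz":-0.07,"ax":0,"ay":0,"az":0,"grip":1},{"tx":-0.095,"ty":0,"tz":-0.07,"ax":0,"ay":0,"az":0,"grip":1}]'; python3 - <<'E'
from h import *
b=cam("side");t=cam("top")
x=cv2.resize(b["img"][150:245,225:335],None,fx=3.6,fy=3.6,interpolation=cv2.INTER_CUBIC)
y=cv2.resize(t["img"][130:290,200:395],None,fx=2.05,fy=2.05,interpolation=cv2.INTER_CUBIC)
h=min(len(x),len(y));save(np.hstack([x[:h],y[:h]]),"end")
O=np.array([.645,-.169,0]);c,s=np.cos(.035),np.sin(.035)
L=lambda a,e,z:O+[c*a-s*e,s*a+c*e,z]
print("paddle right end off/up",((proj(b,[L(-.051,-.035,.128),L(-.054,-.035,.142)])-[225,150])*3.6).round(0).tolist())
E
```

```text
t: 19.1
position: [0.4991, -0.1766, 0.0951]
orientation: [0.937, 0.014, 0.348, -0.005]
wrist_force: [0.5, 0.3, -0.5]
grip_width: 0.001
paddle right end off/up [[151.0, 123.0], [155.0, 108.0]]
```

View pics/end.png

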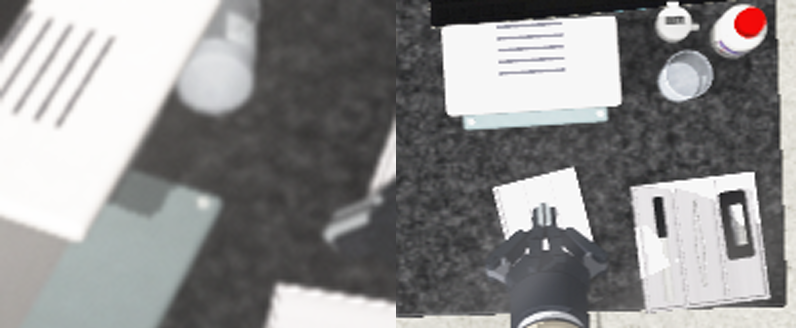

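```bash
python3 - <<'E'
from h import *
b=load("side")["img"][110:230,180:340];o=cv2.resize(cv2.imread("pics/s3.png"),(160,120),interpolation=cv2.INTER_AREA)
g=lambda i:cv2.cvtColor(i,cv2.COLOR_BGR2GRAY)[70:92,76:96]
print(g(o)[::2]);print(g(b)[::2])
E
```

```text
[[252 252 252 252 252 252 252 251 251 250 248 238 205 144  97  82  81  81
   82  81]
 [252 252 252 252 252 252 252 251 250 246 233 194 134  94  82  81  84  83
   82  80]
 [252 252 252 252 252 252 252 250 246 229 190 138 100  83  81  82  81  82
   82  80]
 [252 252 252 252 252 251 250 243 224 182 139 115 100  85  77  77  79  79
   79  76]
 [252 252 252 252 251 249 242 218 170 129 112  99  84  78  79  79  78  77
   76  75]
 [252 252 251 250 247 238 212 165 125 110  96  83  78  76  75  78  77  78
   77  78]
 [252 251 250 247 235 204 156 124 108  97  86  82  80  77  75  78  77  79
   77  77]
 [251 250 246 233 197 149 119 106  94  83  80  78  78  76  76  75  74  75
   75  74]
 [249 244 229 190 143 118 106  92  84  79  78  76  78  76  76  75  72  73
   73  74]
 [242 223 180 138 116 112 115 116 111 103  95  90  87  83  80  76  73  74
   74  77]
 [216 168 129 113 112 114 121 122 122 122 121 120 117 115 110 101  94  90
   88  90]]
[[252 252 252 252 252 252 252 251 251 250 248 239 207 148  99  80  80  80
   82  82]
 [252 252 252 252 252 252 252 251 250 246 234 198 144 105  84  82  83  83
   82  80]
 [252 252 252 252 252 252 252 250 246 230 189 137 101  84  81  82  82  82
   82  80]
 [252 252 252 252 252 252 250 244 225 179 133  97  81  79  80  79  78  80
   79  78]
 [252 252 252 252 251 249 242 219 168 119  91  79  77  78  79  78  78  77
   76  75]
 [252 252 251 250 247 239 214 163 116  89  80  79  77  76  75  77  77  78
   78  77]
 [252 252 250 247 236 204 152 112  90  82  80  81  79  76  77  77  77  78
   76  75]
 [251 250 247 234 198 144 105  89  82  82  79  79  78  76  75  75  74  74
   72  73]
 [249 244 229 189 138 106  91  84  82  78  78  76  76  77  75  75  73  72
   72  74]
 [242 223 180 134 119 120 122 118 112 103  96  91  86  83  76  76  75  73
   72  77]
 [218 168 127 115 121 122 123 122 122 122 122 120 117 114 110 100  92  90
   88  89]]
```

The grey paddle sliver visible below the lip before the lift is gone, which fits the paddle being up. The top view shows beaker, tray, marker and case in place and the gripper clear. Handing in.

```bash
python3 -c "
from workcell import bot
print(bot.close_job())"
```

```text
the job is handed in; nothing more can be done
None
```

I laid the tweezers lengthwise in the middle lane, between the marker and the case. I then pushed the lamp's paddle up to its stop and handed the job in at about 19 s, with the arm clear and its wrist force near zero.

**Last checks**
- **Tweezers:** the wrist picture after release shows them inside the middle lane. The marker and case had not moved in that picture or in the final top view.
- **Paddle:** the force rose from about 4 N to 22 N within about 1–2 mm of the predicted fully-up height. Afterwards the grey edge that had shown below the lip was gone from the side view. The paddle sits under the hood, so I could not see its final angle directly.
- **Beaker and petri dish:** the beaker stands where it was. The arm never came near the petri dish, but it was outside the last crops I viewed.

**What disagreed or went wrong**
- **Finger length:** the fingertips are about 43 mm behind the stated tool point. The first two grips therefore closed on air, and I corrected for this after that.
- **First approach to the lamp:** the last wrist joint reached its range limit and I read a contact force of about 41 N in total at the wrist. It was probably the fingers against the fixed lip, but I did not confirm what touched. If the gripper's body was what touched, that would be about at the 40 N limit. I backed off at once and came in again with the wrist turned half round.

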